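# Turn an inspection cover over in the flip fixture

### The arm

A 7-joint arm with a two-finger parallel gripper is mounted at the origin on the work surface. World frame = base frame: x ahead of the robot, y to its left, z up, the work surface at z = 0. Lengths are in m, angles in rad, forces in N, time in s.
With the tool pointing down it reaches from about 0.425 to 0.875 m from the base axis. Payload 4.7 kg.
Tool frame: the origin (TCP) lies between the finger pads; the fingertips stand 14 mm ahead of it and the grasp point (between the pads) lies 5 mm behind it; z points along the fingers, y is the line along which they close (so a half turn about z gives the same grasp; the last joint's range is limited). The gripper opens to 87 mm and grips with 3 to 60 N. Pads are 19 mm wide; open, the fingers measure 117 mm over their backs; the gripper's body (75 mm by 190 mm) begins 51 mm behind the grasp point.
Start: joints at [1.128, 0.321, -0.07, 1.45, 0.023, 1.371, -0.057], TCP at [0.287, -0.583, 0.237] pointing down, gripper open.
Joint ranges: [-2.86, 2.86], [-0.3, 2.09], [-1.38, 1.24], [0.06, 2.45], [-1.56, 4.7], [0.09, 2.05], [-2.69, 2.69]. Speed limits (rad/s): [2.57, 2.57, 3.14, 3.14, 3.14, 3.14, 3.14].

### API

Orientations are given as a rotation vector (axis times angle).
In Python, from bench import ctrl gives the robot as it stands.
- The arm moves only by the tool step_arm, never from a script. Its argument "commands" is a list of rows, each an object with "travel": the shift along the tool's x, y, z in m, a list of three; "turn": the turn, a rotation vector about the tool's x, y, z in degrees, a list of three. A call has 1 to 5 rows; each row is the pose to reach, as a shift and turn from the pose commanded when the call began, along the tool's axes at that moment; what a row does not reach only later rows make up. A row lasts 1/10 s, in which the tool goes at most 50 mm and 8.59 degrees, less where a joint would pass 70% of its speed; a pose out of reach is approached as far as the arm can. A call with a gripper value outside its range is refused whole. "gripper" is the opening, from 0 (shut) to 1 (fully open), set as the call begins (left out, the last holds). The fingers move at their own pace and stop on an object; "force" is the grip in N (left out, the last holds). Time passes only in rows, so rows that repeat a pose let the fingers close. It gives the time, the measured TCP pose, the force, the opening and the grip force at its end, in the units of the state.
- ctrl.get_state(): the state, without advancing time (a new reading comes with each control period).
- ctrl.get_image(name): name is "scene" or "top" or "wrist"; returns the picture (480x640x3 uint8, red, green, blue); there is no depth.
- ctrl.camera_model(name): a dict with "fx", "fy", "cx", "cy" (pixels), "R" (3x3) and "t" (3): a world point X has camera coordinates R X + t; the wrist camera has in their place "T_tool_cam" (4x4, takes a point from camera to tool coordinates, whose origin is the TCP and whose axes are the flange's). Camera axes: x right, y down, z forward; pixel columns grow to the right and rows downward; lengths in m; the calibration is good to about 2 mm. The wrist camera is an equidistant fisheye: a pixel r from the principal point sees the ray r / f radians off the axis. A picture is of the moment at which its call begins: read the wrist's pose just before it. camera_model takes no time and is no camera call.
- ctrl.close_job(): hands the job in; it is judged then, once.
The state is a dict: "time": time; "joint_positions": joint angles; "qd": joint speeds; "joint_torque": joint torques, N m; "position": TCP position; "tool_rot": TCP orientation; "ft_force": force on the tool from outside, world axes, zero at the start; "torque": the same for the moment, N m; "grip_width": opening from 0.0 (shut) to 1.0 (fully open); "grip_force": force on a finger pad.
Only numpy, scipy, OpenCV 4.12 (cv2) and the standard library are available. Lean on these libraries where they do the work, as an engineer would, in place of code of your own. Each camera call takes 0.05 s, during which the arm holds its last target. There are 200 camera calls.

### The job

Turn the larger of the two grey-painted covers over with the flip fixture: seat it flat in the flipper's pocket with its rib up and let go of it, then swing the flipper all the way over by its bar so that the cover drops rib-down into the nest. Then swing the empty flipper all the way back to where it was, leaving the cover lying flat in the nest, and let go. Guide the flipper gently both ways, never letting it fall or slam, and leave everything else on the bench where it is.

Things in the scene. Friction and masses are not known exactly. Their poses are not given: they have to be found in the camera images.
- cover: The larger grey-painted aluminium cover: plate 72 (its x) x 60 (y) x 10 mm thick with an upright rib amid one face, 36 long (x) x 16 wide (y) x 26 mm high; about 0.15 kg. It starts flat on the bench, rib up, left or right of the fixture. Origin: centre of the flat face without rib; z points to the rib, whose top is at z = 36 mm. A half turn about z changes nothing.
- small_cover: The smaller cover, not to be moved: same make, plate 52 x 42 x 10 mm, rib 26 x 14 x 22 mm. Origin and axes as for the larger one. It lies on the other side of the fixture.
- fixture: The flip fixture, bolted down: steel base plate 125 (its x) x 210 (its y) x 7 mm. Origin: centre of the base on the bench; z up. Its hinge line runs along its x, 55 mm above the bench, midway in y. On its +y side lies the flipper, on its -y side the nest.
- flipper (a joint): Angle (rad) of the hinged steel flipper about the fixture's +x: 0 = lying on the +y side, pocket up (start); 1.57 = upright; 3.14 = lying over on the -y side, pocket facing down on the nest. Both ends are firm stops. It weighs 0.45 kg, has hardly any friction and no spring: it falls to the side it leans to.
- pocket (a point): Centre of the floor of the flipper's pocket, turning with it; x along the hinge, y away from it, z out of the mouth. At the start 58 mm from the hinge, 47 mm above the bench. Pocket 77 (x) x 65 mm (y), walls 12 mm high, 8 mm thick, mouth bevelled 3 mm: a seated cover (long side along x, flat face on the floor) has 2.5 mm play all round, plate 2 mm below the wall tops.
- keeper (a point): Pivot, on the top face, of one of two D-shaped brass keepers, 4 mm thick and 34 mm wide, beside the pocket's short ends, tops 16 mm above its floor. Geared to the hinge, both turn as the flipper swings and reach up to 8 mm in over the pocket, holding the cover in; at either stop their straight sides face the pocket and are clear of it. They free the cover in the last 0.2 rad or so.
- bar (a point): Middle of the flipper's handle: a round steel bar, 12 mm in diameter, 90 mm long, parallel to the hinge, 140 mm from it and level with it (55 mm above the bench at either stop), on a leg near each end (74 mm free between them). 36 mm free between bar and pocket wall. Axes as the pocket's. Pinched across from above, it turns within the jaws as the flipper swings.
- hinge (a point): Middle of the hinge line, 55 mm above the bench; axes of the fixture (x along the hinge). The pocket and the bar swing about it.
- nest (a point): Where the cover's origin must come to lie in the nest: 58 mm from the hinge line on the fixture's -y side, 45 mm above the bench; axes of the fixture. The aluminium nest is a recess 78 (x) x 66 mm (y), 11 mm deep, its rim 46 mm above the bench, with a ledge for the plate and a well of 50 x 30 mm, 28 mm deep, for the rib. The seated flat face is 1 mm below the rim.
- screwdriver: Screwdriver with a red handle lying beyond and right of the fixture, not to be moved; origin at its middle.
- wrench: Open-ended wrench lying beyond the fixture, not to be moved; origin at its middle.
- tin: Tin, 84 mm across, 100 mm high, far left, not to be moved; origin under its centre.
- glue: White bottle, 44 mm across, 130 mm high, far right, not to be moved; origin under its centre.
- jar: Jar, 64 mm across, 75 mm high, beyond and left of the fixture, not to be moved; origin under its centre.
- carton: Carton 90 x 60 x 50 mm, beyond and right of the fixture, not to be moved; origin under its centre.

How it is judged:
By the outcome, as a careful person would: the job done as asked, in the order asked, and still so for the second after the job is handed in, with the robot touching nothing.
It also fails if it takes over 67 s, if anything falls off the work surface, if the arm or the gripper's body presses on something with over 40 N, if the wrist force passes 120 N, or if a joint passes its speed limit or range.

## Working session

There is one attempt and no reset: what is moved stays moved. The work goes in short steps, Python scripts to look and compute and a tool call to move; the robot and the scene stay as the last step left them, time stands still between calls to the robot, and variables do not carry over. Pictures are saved under pics/ and viewed, at most 12 in all, crops included, and the job is handed in when it is done.

Besides the shell and the picture viewer there is one more tool, called after ">>>" as a command line: name --argument value ..., lists and objects as JSON in quotes. step_arm: Moves the arm, as the interface text tells. Its arguments: {"type":"object","properties":{"commands":{"type":"array"},"gripper":{"type":"number"},"force":{"type":"number"}},"required":["commands"]}

```bash
mkdir -p pics; ls
python3 - <<'E'
from bench import ctrl
import cv2,numpy as np
s=ctrl.get_state();print(s['time'],s['position'],s['tool_rot'],s['ft_force'],s['grip_width'])
for n in('top','scene'):
    cv2.imwrite(f'pics/{n}1.png',ctrl.get_image(n)[:,:,::-1])
for n in('top','scene','wrist'):
    print(n,ctrl.camera_model(n))
E
```

```text
pics
0.0 [ 0.28642897 -0.5828875   0.23544105] [-3.05815670e+00 -7.10894452e-01  8.36587880e-04] [-0.45220006 -0.09732981 -0.16247822] 1.0010664451260944
top {'fx': 462.3725537401283, 'fy': 462.3725537401283, 'cx': 319.8824485132055, 'cy': 245.39681452119802, 'R': array([[ 0.0109344 , -0.99947162, -0.03060922],
       [-0.99139595, -0.00684276, -0.13071816],
       [ 0.13043964,  0.03177518, -0.99094694]]), 't': array([-0.00396353,  0.57785961,  0.91796879])}
scene {'fx': 531.7154044906466, 'fy': 531.7154044906466, 'cx': 325.88352192410855, 'cy': 232.12569117105082, 'R': array([[ 0.73932059,  0.67334577, -0.00324619],
       [ 0.40082918, -0.44396616, -0.80139255],
       [-0.54105548,  0.59118484, -0.59812996]]), 't': array([-0.42162544, -0.17529913,  1.57268277])}
wrist {'fx': 371.64829954431775, 'fy': 371.64829954431775, 'cx': 319.5282459674929, 'cy': 236.21790366735158, 'T_tool_cam': array([[-3.95846001e-04, -9.68556100e-01, -2.48794944e-01,
         6.74512168e-02],
       [ 9.99999874e-01, -4.60407006e-04,  2.01306597e-04,
        -3.89960847e-04],
       [-3.09523668e-04, -2.48794833e-01,  9.68556160e-01,
        -1.48151961e-01],
       [ 0.00000000e+00,  0.00000000e+00,  0.00000000e+00,
         1.00000000e+00]])}
```

View pics/top1.png

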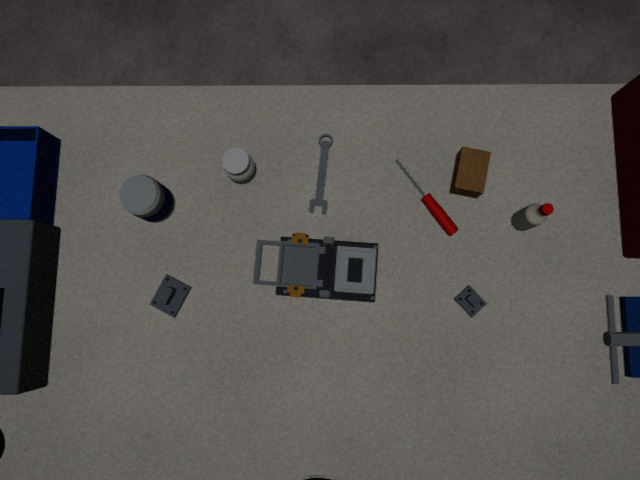

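View pics/scene1.png

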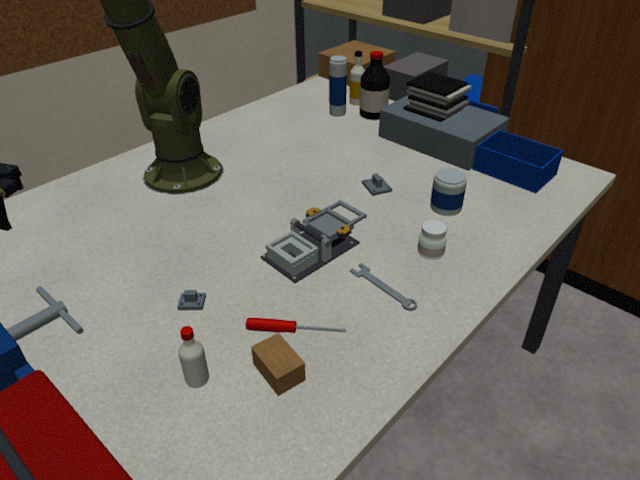

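The top view shows the larger cover at about (171,296), the small cover at (470,301) and the fixture centred near (328,268). The flipper is on the left (+y) side, the bar at about x=258 and the nest on the right.

```bash
cat > h.py <<'E'
import numpy as np,cv2
from bench import ctrl
from scipy.spatial.transform import Rotation as Ro
def cast(n,px,z,st=None):
    m=ctrl.camera_model(n);u,v=px
    a=np.array([(u-m['cx'])/m['fx'],(v-m['cy'])/m['fy']])
    if n=='wrist':
        r=np.linalg.norm(a);d=np.r_[a/r*np.sin(r),np.cos(r)]
        T=m['T_tool_cam'];R=Ro.from_rotvec(st['tool_rot']).as_matrix()
        o=R@T[:3,3]+st['position'];d=R@T[:3,:3]@d
    else:
        o=-m['R'].T@m['t'];d=m['R'].T@np.r_[a,1]
    return o+d*(z-o[2])/d[2]
def proj(X,st):
    m=ctrl.camera_model('wrist');T=m['T_tool_cam'];R=Ro.from_rotvec(st['tool_rot']).as_matrix()
    p=T[:3,:3].T@(R.T@(np.array(X)-st['position'])-T[:3,3])
    q=np.linalg.norm(p[:2]);th=np.arctan2(q,p[2]);return [m['cx'],m['cy']]+m['fx']*th*p[:2]/q
E
python3 - <<'E'
from h import *
im=cv2.imread('pics/top1.png')
g=im.max(2)
for name,(x0,y0,x1,y1),z,f in(('cover',(140,265,205,325),.01,0),('small',(445,275,500,325),.01,0),('base',(270,225,390,310),.007,1)):
    m=((g[y0:y1,x0:x1]<(105))*255).astype(np.uint8)
    c=max(cv2.findContours(m,0,2)[0],key=cv2.contourArea)
    b=cv2.boxPoints(cv2.minAreaRect(c))+[x0,y0]
    w=np.array([cast('top',p,z) for p in b]);print(name,b.round(1).tolist());print(w.mean(0).round(4),[ (np.linalg.norm(w[i]-w[i-1])*1e3).round(1) for i in range(4)],w[:,:2].round(4).tolist())
cv2.imwrite('pics/crop1.png',cv2.resize(im[225:315,245:390],None,fx=5,fy=5,interpolation=2))
E
```

```text
cover [[138.2, 286.7], [185.9, 256.9], [211.3, 297.5], [163.6, 327.4]]
[0.4798 0.3089 0.01  ] [np.float64(103.3), np.float64(118.6), np.float64(103.8), np.float64(117.0)] [[0.4901, 0.388], [0.5547, 0.2886], [0.4689, 0.2302], [0.4056, 0.3287]]
small [[447.8, 315.1], [458.5, 279.7], [501.8, 292.9], [491.0, 328.3]]
[ 0.4615 -0.3203  0.01  ] [np.float64(91.4), np.float64(77.3), np.float64(92.2), np.float64(76.8)] [[0.4379, -0.2642], [0.5113, -0.2884], [0.4848, -0.3767], [0.4121, -0.3519]]
base [[268.2, 229.3], [387.4, 225.4], [389.9, 301.5], [270.7, 305.4]]
[ 0.5401 -0.0173  0.007 ] [np.float64(162.5), np.float64(255.9), np.float64(161.4), np.float64(250.4)] [[0.616, 0.1139], [0.626, -0.1418], [0.4647, -0.1457], [0.4538, 0.1045]]
```

View pics/crop1.png

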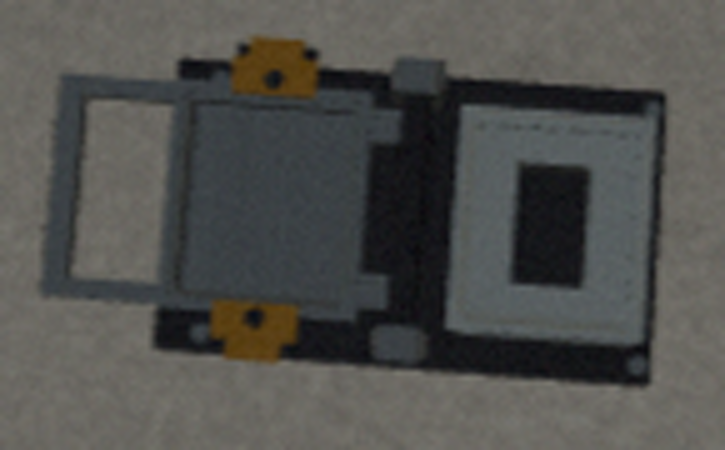

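The crop shows the flipper on the left: bar centre line runs (75,85)–(57,290), the keeper pivots are at (274,78) and (254,317), and the nest is on the right. I'll recompute the positions with smoothed masks.

Run:
```python
from h import *
im=cv2.medianBlur(cv2.imread('pics/top1.png'),3).astype(int)
warm=im[:,:,2]-im[:,:,0]; print(im[296,160],im[280,150],im[300,460])
for name,(x0,y0,x1,y1),z in(('cover',(140,265,205,325),.01),('small',(445,275,500,325),.01)):
    m=((im[y0:y1,x0:x1,2]<90)*255).astype(np.uint8)
    c=max(cv2.findContours(m,0,2)[0],key=cv2.contourArea)
    r=cv2.minAreaRect(c);b=cv2.boxPoints(r)+[x0,y0]
    w=np.array([cast('top',p,z) for p in b]);print(name,r,w.mean(0).round(4),[ (np.linalg.norm(w[i]-w[i-1])*1e3).round(1) for i in range(4)],w[:,:2].round(4).tolist())
f=lambda x,y,z:cast('top',(245+(x-2)/5,225+(y-2)/5),z)
k1,k2=f(274,78,.063),f(254,317,.063);b1,b2=f(75,85,.059),f(57,290,.059)
print('pocket',(k1+k2)/2,k1-k2,'bar',(b1+b2)/2,b1-b2)
s=ctrl.get_state();R=Ro.from_rotvec(s['tool_rot']).as_matrix();print(R.round(3))
```

```text
[57 54 47] [ 97 104 106] [45 41 36]
cover ((30.28980827331543, 30.38534927368164), (29.768644332885742, 35.83409881591797), 28.610462188720703) [0.4727 0.3181 0.01  ] [np.float64(64.4), np.float64(74.7), np.float64(64.9), np.float64(74.2)] [[0.4539, 0.3634], [0.5209, 0.3303], [0.4911, 0.2726], [0.4248, 0.306]]
small ((24.750001907348633, 25.75), (27.577163696289062, 21.21320343017578), 45.0) [ 0.468  -0.3102  0.01  ] [np.float64(55.5), np.float64(44.7), np.float64(55.7), np.float64(44.4)] [[0.4721, -0.2749], [0.5035, -0.3067], [0.4636, -0.3455], [0.4325, -0.3137]]
pocket [0.53675651 0.04504811 0.063     ] [ 0.09620346 -0.00637049  0.        ] bar [0.54043457 0.1255913  0.059     ] [ 0.0831827  -0.00492918  0.        ]
[[ 0.897  0.441 -0.001]
 [ 0.441 -0.897  0.002]
 [-0.    -0.002 -1.   ]]
```

>>> step_arm --commands '[{"travel":[0.044,-0.024,0],"turn":[0,0,-6.4]},{"travel":[0.088,-0.048,0],"turn":[0,0,-12.8]},{"travel":[0.131,-0.071,0],"turn":[0,0,-19.2]},{"travel":[0.175,-0.095,0],"turn":[0,0,-25.6]},{"travel":[0.219,-0.119,0],"turn":[0,0,-32]}]'

```text
time: 0.6
position: [0.4312, -0.3783, 0.2362]
tool_rot: [-2.742, -1.533, 0.001]
ft_force: [1.4, -0.4, 0.4]
grip_width: 1.0
grip_force: 0.0
```

>>> step_arm --commands '[{"travel":[0.046,-0.012,0],"turn":[0,0,-6.4]},{"travel":[0.093,-0.025,0],"turn":[0,0,-12.8]},{"travel":[0.139,-0.037,0],"turn":[0,0,-19.2]},{"travel":[0.186,-0.05,0],"turn":[0,0,-25.6]},{"travel":[0.232,-0.062,0],"turn":[0,0,-32]}]'

```text
time: 1.1
position: [0.5002, -0.1483, 0.2363]
tool_rot: [-2.213, -2.23, 0.001]
ft_force: [0.8, 0.8, -0.1]
grip_width: 1.006
grip_force: 0.0
```

>>> step_arm --commands '[{"travel":[0.048,0.004,0],"turn":[0,0,-6.4]},{"travel":[0.096,0.008,0],"turn":[0,0,-12.8]},{"travel":[0.144,0.012,0],"turn":[0,0,-19.2]},{"travel":[0.192,0.016,0],"turn":[0,0,-25.6]},{"travel":[0.24,0.02,0],"turn":[0,0,-32]}]'

```text
time: 1.6
position: [0.5191, 0.0914, 0.2364]
tool_rot: [1.513, 2.753, -0.001]
ft_force: [1.2, -0.5, -0.7]
grip_width: 0.995
grip_force: 0.0
```

Run:
```python
from h import *
s=ctrl.get_state();print(s['time'],s['position'],s['tool_rot'],s['joint_positions'])
cv2.imwrite('pics/w0.png',ctrl.get_image('wrist')[:,:,::-1])
```

```text
1.6 [0.51913651 0.09143212 0.23637741] [ 1.51287271e+00  2.75291233e+00 -8.05791966e-04] [ 0.46359013  0.10699407 -0.73052291  1.73327853  0.07409522  1.32921888
  0.28394859]
```

>>> step_arm --commands '[{"travel":[0.044,0.016,0],"turn":[0,0,-6.3]},{"travel":[0.087,0.032,0],"turn":[0,0,-12.6]},{"travel":[0.131,0.048,0],"turn":[0,0,-19]},{"travel":[0.175,0.064,0],"turn":[0,0,-25.3]},{"travel":[0.218,0.08,0],"turn":[0,0,-31.6]}]'

```text
time: 2.15
position: [0.4706, 0.318, 0.2364]
tool_rot: [0.707, 3.061, -0.001]
ft_force: [-0.1, 0.0, -0.1]
grip_width: 1.003
grip_force: 0.0
```

>>> step_arm --commands '[{"travel":[0,0,0.03],"turn":[0,0,0]},{"travel":[0,0,0.05],"turn":[0,0,0]},{"travel":[0,0,0.05],"turn":[0,0,0]}]'

```text
time: 2.45
position: [0.4694, 0.3154, 0.1833]
tool_rot: [-0.711, -3.055, 0.007]
ft_force: [-0.0, -0.2, -0.1]
grip_width: 1.0
grip_force: 0.0
```

Run:
```python
from h import *
s=ctrl.get_state();print(s['time'],s['position'],s['tool_rot'],s['joint_positions'])
im=ctrl.get_image('wrist')[:,:,::-1];cv2.imwrite('pics/w1.png',im)
cv2.imwrite('pics/w01.png',np.hstack([cv2.resize(cv2.imread('pics/w0.png'),(400,300)),cv2.resize(im,(400,300))]))
```

```text
2.45 [0.46939686 0.31539675 0.18327513] [-0.71091578 -3.05533732  0.00667233] [ 0.14538261  0.29676707 -0.91732349  1.70580414  0.24424661  1.26696957
  0.2874482 ]
```

View pics/w01.png

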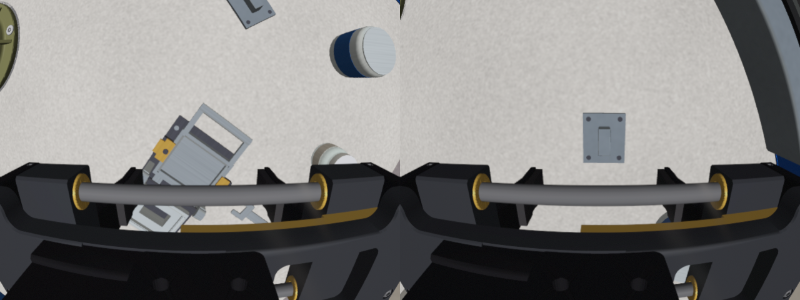

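The right half (wrist, downscaled) shows the larger cover upright in view, with its plate corners about (184..226,113..163). The left half shows the fixture with bar, pocket and nest.

Run:
```python
from h import *
st=dict(position=np.array([0.46939686,0.31539675,0.18327513]),tool_rot=np.array([-0.71091578,-3.05533732,0.00667233]))
im=cv2.medianBlur(cv2.imread('pics/w1.png'),3).astype(int)
x0,y0,x1,y1=270,160,390,285
m=((im[y0:y1,x0:x1,2]<150)*255).astype(np.uint8)
m[95+10:]=0
c=max(cv2.findContours(m,0,2)[0],key=cv2.contourArea)
r=cv2.minAreaRect(c);b=cv2.boxPoints(r)+[x0,y0];print(b)
w=np.array([cast('wrist',p,.01,st) for p in b]);C=w.mean(0)
print(C,[ (np.linalg.norm(w[i]-w[i-1])*1e3).round(1) for i in range(4)])
for i in range(4):
    d=w[i]-w[i-1];print(np.degrees(np.arctan2(d[1],d[0])),np.linalg.norm(d))
R=Ro.from_rotvec(st['tool_rot']).as_matrix();print(R.round(4),R.T@(np.r_[C[:2],.026]-st['position']))
# nearest rib top check
for n in((.036,),):print(im[200:245:6,300:350:6,2])
```

```text
[[293. 180.]
 [360. 180.]
 [360. 260.]
 [293. 260.]]
[0.47161034 0.32019917 0.01      ] [np.float64(72.7), np.float64(58.2), np.float64(72.8), np.float64(61.1)]
152.8888041375278 0.07268727413298876
63.920785625296354 0.05820158455471256
-24.85677881833185 0.07278320238624351
-116.1647433371342 0.06106353685897668
[[-0.8973  0.4414 -0.0055]
 [ 0.4415  0.8973 -0.0031]
 [ 0.0035 -0.0052 -1.    ]] [-0.00042367  0.00610289  0.15724505]
[[121 121 120 121 121 121 121 122 123]
 [121 120 120  95  82  80 111 121 121]
 [121 119 120 120 122 121 110 121 121]
 [120 120 120 122 123 122 113 122 122]
 [120 119 119 121 123 123 118 120 121]
 [119 120 119 122 123 123 125 120 120]
 [119 119 118 122 122 122 126 119 119]
 [118 119 119 120 120 122 121 120 119]]
```

>>> step_arm --commands '[{"travel":[0,0.003,0.045],"turn":[0,0,0]},{"travel":[0,0.006,0.09],"turn":[0,0,0]},{"travel":[0,0.006,0.13],"turn":[0,0,0]},{"travel":[0,0.006,0.13],"turn":[0,0,0]}]'

```text
time: 2.9
position: [0.4716, 0.3193, 0.0526]
tool_rot: [-0.713, -3.053, 0.009]
ft_force: [0.3, -0.7, -0.9]
grip_width: 1.002
grip_force: 0.0
```

Run:
```python
from h import *
s=ctrl.get_state();print(s['time'],s['position'],s['qd'].round(3) if hasattr(s['qd'],'round') else s['qd']);R=Ro.from_rotvec(s['tool_rot']).as_matrix();print(R.round(4),R.T@(np.array([.4718,.3197,.028])-s['position']))
```

```text
2.9 [0.47155404 0.31929407 0.0526354 ] [ 0.015 -0.064 -0.045 -0.078 -0.036  0.052  0.029]
[[-0.8965  0.443  -0.0074]
 [ 0.443   0.8965 -0.0044]
 [ 0.0047 -0.0072 -1.    ]] [-0.00015645  0.00065109  0.02463087]
```

>>> step_arm --commands '[{"travel":[0,0,0.013],"turn":[0,0,0]},{"travel":[0,0,0.024],"turn":[0,0,0]},{"travel":[0,0,0.024],"turn":[0,0,0]}]'

```text
time: 3.2
position: [0.4743, 0.322, 0.0328]
tool_rot: [0.713, 3.059, -0.0]
ft_force: [-0.3, -0.6, -0.3]
grip_width: 1.002
grip_force: 0.0
```

>>> step_arm --commands '[{"travel":[0,0,0],"turn":[0,0,0]},{"travel":[0,0,0],"turn":[0,0,0]},{"travel":[0,0,0],"turn":[0,0,0]},{"travel":[0,0,0],"turn":[0,0,0]},{"travel":[0,0,0],"turn":[0,0,0]}]' --gripper 0 --force 35

```text
time: 3.7
position: [0.474, 0.3222, 0.0327]
tool_rot: [0.713, 3.059, 0.0]
ft_force: [-0.0, 0.4, 0.5]
grip_width: 0.632
grip_force: 0.0
```

>>> step_arm --commands '[{"travel":[0,0,0],"turn":[0,0,0]},{"travel":[0,0,0],"turn":[0,0,0]},{"travel":[0,0,0],"turn":[0,0,0]}]'

```text
time: 4.0
position: [0.4738, 0.3222, 0.0325]
tool_rot: [-0.713, -3.06, 0.0]
ft_force: [1.1, -0.3, 0.2]
grip_width: 0.355
grip_force: 0.0
```

>>> step_arm --commands '[{"travel":[0,-0.003,0.004],"turn":[0,0,0]},{"travel":[0,-0.003,0.004],"turn":[0,0,0]},{"travel":[0,-0.003,0.004],"turn":[0,0,0]},{"travel":[0,-0.003,0.004],"turn":[0,0,0]},{"travel":[0,-0.003,0.004],"turn":[0,0,0]}]'

```text
time: 4.5
position: [0.4724, 0.3194, 0.0284]
tool_rot: [-0.713, -3.059, 0.0]
ft_force: [0.4, -0.1, -1.9]
grip_width: 0.183
grip_force: 35.0
```

>>> step_arm --commands '[{"travel":[0,0,-0.02],"turn":[0,0,0]},{"travel":[0,0,-0.06],"turn":[0,0,0]},{"travel":[0,0,-0.11],"turn":[0,0,0]},{"travel":[0,0,-0.15],"turn":[0,0,0]},{"travel":[0,0,-0.15],"turn":[0,0,0]}]'

```text
time: 5.0
position: [0.4752, 0.3224, 0.1848]
tool_rot: [0.711, 3.052, 0.011]
ft_force: [0.2, 1.0, -1.3]
grip_width: 0.184
grip_force: 35.0
```

>>> step_arm --commands '[{"travel":[-0.041,-0.027,0],"turn":[0,0,-4.5]},{"travel":[-0.082,-0.054,0],"turn":[0,0,-9]},{"travel":[-0.123,-0.081,0],"turn":[0,0,-13.5]},{"travel":[-0.164,-0.108,0],"turn":[0,0,-18]},{"travel":[-0.205,-0.135,0],"turn":[0,0,-22.6]}]'

```text
time: 5.5
position: [0.597, 0.1057, 0.1776]
tool_rot: [-0.094, -3.139, 0.001]
ft_force: [1.1, -0.1, -1.3]
grip_width: 0.183
grip_force: 35.0
```

>>> step_arm --commands '[{"travel":[0,0,0],"turn":[0,0,0]},{"travel":[0,0,0],"turn":[0,0,0]},{"travel":[0,0,0],"turn":[0,0,0]},{"travel":[0,0,0],"turn":[0,0,0]},{"travel":[0,0,0],"turn":[0,0,0]}]'

```text
time: 6.0
position: [0.5961, 0.1093, 0.1786]
tool_rot: [0.095, 3.14, -0.0]
ft_force: [-0.7, -1.1, -1.3]
grip_width: 0.186
grip_force: 35.0
```

Run:
```python
from h import *
import json
s=ctrl.get_state();print(s['time'],s['position'],s['tool_rot'],s['joint_positions'],s['ft_force'],s['grip_width'])
im=ctrl.get_image('wrist')[:,:,::-1];cv2.imwrite('pics/w2.png',im)
json.dump(dict(position=list(s['position']),tool_rot=list(s['tool_rot'])),open('w2.json','w'))
```

```text
6.0 [0.59613172 0.10934454 0.17859973] [ 9.54559828e-02  3.14003698e+00 -2.47606550e-04] [ 0.47982728  0.38824107 -0.87928019  1.61793221  0.30928592  1.28202646
  1.05805557] [-0.72637808 -1.08838359 -1.34528096] 0.1861056362616685
```

View pics/w2.png

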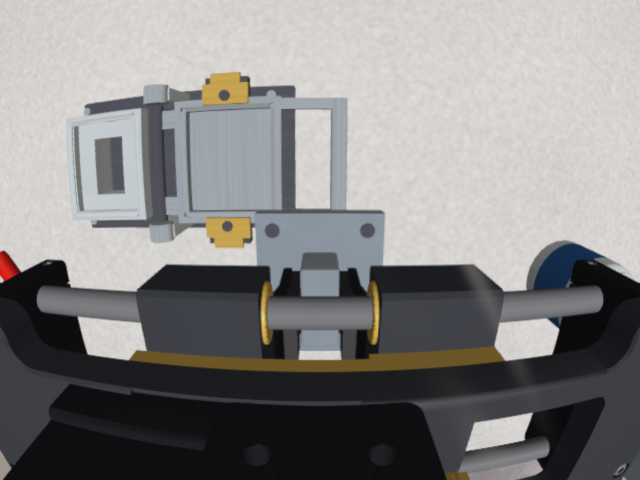

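The wrist view shows the keeper pivots at (224,95) and (227,226). The nest well spans about (96..124,137..193) and the bar runs along column 339. The held cover's near edge goes from (255,211) to (384,211).

Run:
```python
from h import *
import json
st=json.load(open('w2.json'));R=Ro.from_rotvec(st['tool_rot']).as_matrix();p=np.array(st['position'])
im=cv2.imread('pics/w2.png');hsv=cv2.cvtColor(im,cv2.COLOR_BGR2HSV)
W=lambda u,v,z:cast('wrist',(u,v),z,st)
# brass keeper mask centroids and dark pivots
g=cv2.medianBlur(im,3).max(2)
P=[]
for (x0,y0,x1,y1) in((215,87,234,102),(217,218,236,234)):
    y,x=np.nonzero(g[y0:y1,x0:x1]<90);q=(x.mean()+x0,y.mean()+y0);P.append(W(*q,.063));print(q,len(x))
C=(P[0]+P[1])/2;d=P[1]-P[0];print('pocket',C,np.linalg.norm(d),np.degrees(np.arctan2(d[1],d[0])))
# nest outer corners rim .046, bar
N=np.array([W(*q,.046) for q in((68,119),(141,109),(149,214),(77,219))]);print('nest',N.mean(0),N.round(4).tolist())
wl=np.array([W(*q,.035) for q in((96,138),(123,136),(124,191),(97,193))]);print('well',wl.mean(0))
b=[W(339,105,.061),W(339,205,.061)];print('bar',b)
e=[W(255,211,p[2]-.0184),W(384,211,p[2]-.0184)];m=sum(e)/2;print('edge len',np.linalg.norm(e[0]-e[1]),R.T@(m-p),np.degrees(np.arctan2(*(e[1]-e[0])[[1,0]])),np.degrees(np.arctan2(R[1,0],R[0,0])))
```

```text
(np.float64(224.47826086956522), np.float64(94.91304347826087)) 23
(np.float64(228.57142857142858), np.float64(224.78571428571428)) 14
pocket [0.535414   0.04538123 0.063     ] 0.09537311221184666 -3.2933449020559293
nest [ 0.52752837 -0.06783893  0.046     ] [[0.4806, -0.1049, 0.046], [0.4859, -0.0278, 0.046], [0.5727, -0.0305, 0.046], [0.5709, -0.1082, 0.046]]
well [ 0.5273495  -0.07041342  0.035     ]
bar [array([0.50196386, 0.12896842, 0.061     ]), array([0.57393261, 0.12495842, 0.061     ])]
edge len 0.05933743675313561 [0.03718775 0.00016609 0.01839589] 86.50034202085126 176.51753124263465
```

>>> step_arm --commands '[{"travel":[0.027,-0.033,0],"turn":[0,0,0]},{"travel":[0.055,-0.0675,0],"turn":[0,0,0]},{"travel":[0.055,-0.0675,0.025],"turn":[0,0,0]},{"travel":[0.055,-0.0675,0.055],"turn":[0,0,0]},{"travel":[0.055,-0.0675,0.076],"turn":[0,0,0]}]'

```text
time: 6.55
position: [0.5368, 0.0434, 0.1014]
tool_rot: [-0.1, -3.14, 0.002]
ft_force: [0.2, -0.0, -1.0]
grip_width: 0.182
grip_force: 35.0
```

>>> step_arm --commands '[{"travel":[0,0,0],"turn":[0,0,0]},{"travel":[0,0,0],"turn":[0,0,0]},{"travel":[0,0,0],"turn":[0,0,0]},{"travel":[0,0,0],"turn":[0,0,0]}]'

```text
time: 6.95
position: [0.5386, 0.0443, 0.1039]
tool_rot: [0.099, 3.138, -0.0]
ft_force: [-0.2, -1.4, -1.9]
grip_width: 0.181
grip_force: 35.0
```

Run:
```python
from h import *
import json
s=ctrl.get_state();print(s['time'],s['position'],s['tool_rot'],s['ft_force'],s['grip_width'])
R=Ro.from_rotvec(s['tool_rot']).as_matrix();print(R.T@(np.array([.537,.0453,.0754])-s['position']))
im=ctrl.get_image('wrist')[:,:,::-1];cv2.imwrite('pics/w3.png',im)
json.dump(dict(position=list(s['position']),tool_rot=list(s['tool_rot'])),open('w3.json','w'))
```

```text
6.95 [0.53859265 0.04429327 0.10390975] [ 9.86935890e-02  3.13765697e+00 -2.94353976e-04] [-0.21102757 -1.36520335 -1.87640652] 0.18147670236197835
[0.00172087 0.00090785 0.02850562]
```

View pics/w3.png

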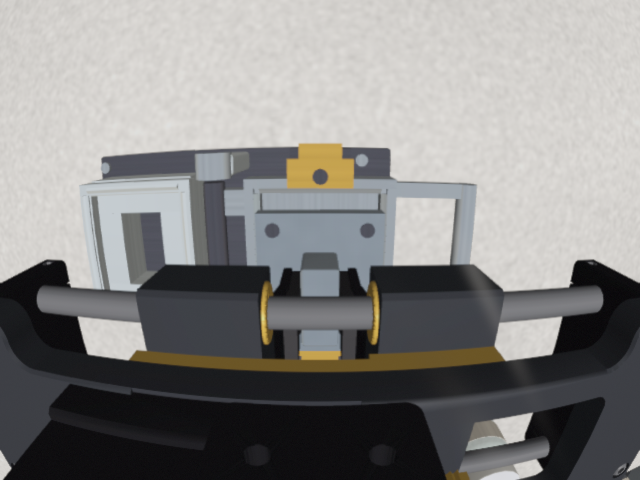

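Now above the pocket: the near keeper pivot is at (320,177) and the held plate spans columns 256–384. I'll check the keeper's sideways offset.

Run:
```python
from h import *
import json
st=json.load(open('w3.json'));R=Ro.from_rotvec(st['tool_rot']).as_matrix();p=np.array(st['position'])
T=lambda u,v,z:(R.T@(cast('wrist',(u,v),z,st)-p)).round(4)
print('pivot',T(320,177,.063),cast('wrist',(320,177),.063,st),'edges',T(255,211,p[2]-.0184),T(384,211,p[2]-.0184))
g=cv2.imread('pics/w3.png').max(2)
for r in(196,203,206):print(r,[(c,int(g[r,c])) for c in list(range(242,268,2))+list(range(372,400,2))])
for c in(270,300,340,370): print(c,[(r,int(g[r,c])) for r in range(176,216,2)])
print('sidewall tops',T(245,185,.059),T(395,185,.059))
```

```text
pivot [0.0505 0.0004 0.0408] [0.48826867 0.04787656 0.063     ] edges [ 0.0372 -0.0295  0.0183] [0.0372 0.0298 0.0183]
196 [(242, 174), (244, 174), (246, 173), (248, 174), (250, 173), (252, 172), (254, 169), (256, 169), (258, 164), (260, 104), (262, 156), (264, 174), (266, 172), (372, 176), (374, 175), (376, 173), (378, 107), (380, 99), (382, 152), (384, 150), (386, 152), (388, 173), (390, 174), (392, 174), (394, 173), (396, 175), (398, 178)]
203 [(242, 176), (244, 175), (246, 173), (248, 173), (250, 173), (252, 171), (254, 169), (256, 169), (258, 165), (260, 104), (262, 144), (264, 173), (266, 173), (372, 176), (374, 175), (376, 173), (378, 92), (380, 130), (382, 153), (384, 150), (386, 156), (388, 172), (390, 172), (392, 172), (394, 173), (396, 205), (398, 220)]
206 [(242, 170), (244, 172), (246, 173), (248, 173), (250, 173), (252, 173), (254, 169), (256, 170), (258, 165), (260, 102), (262, 133), (264, 173), (266, 173), (372, 176), (374, 175), (376, 173), (378, 90), (380, 125), (382, 153), (384, 150), (386, 157), (388, 172), (390, 173), (392, 173), (394, 173), (396, 205), (398, 216
[... 338 characters left out ...]
0, 144), (192, 151), (194, 170), (196, 171), (198, 171), (200, 170), (202, 171), (204, 171), (206, 171), (208, 167), (210, 106), (212, 89), (214, 154)]
340 [(176, 198), (178, 195), (180, 194), (182, 197), (184, 198), (186, 198), (188, 174), (190, 145), (192, 151), (194, 172), (196, 173), (198, 173), (200, 173), (202, 174), (204, 174), (206, 174), (208, 170), (210, 98), (212, 90), (214, 156)]
370 [(176, 93), (178, 103), (180, 166), (182, 170), (184, 170), (186, 170), (188, 162), (190, 145), (192, 146), (194, 173), (196, 175), (198, 175), (200, 175), (202, 175), (204, 175), (206, 175), (208, 171), (210, 103), (212, 89), (214, 155)]
sidewall tops [ 0.0464 -0.0392  0.0448] [0.0463 0.04   0.0448]
```

>>> step_arm --commands '[{"travel":[0.0016,0.0005,0.006],"turn":[0,0,0]},{"travel":[0.0016,0.0005,0.011],"turn":[0,0,0]},{"travel":[0.0016,0.0005,0.015],"turn":[0,0,0]},{"travel":[0.0016,0.0005,0.019],"turn":[0,0,0]},{"travel":[0.0016,0.0005,0.019],"turn":[0,0,0]}]'

```text
time: 7.5
position: [0.5355, 0.0444, 0.0827]
tool_rot: [-0.099, -3.139, -0.0]
ft_force: [-0.4, -1.0, -1.9]
grip_width: 0.18
grip_force: 35.0
```

>>> step_arm --commands '[{"travel":[0,0,0.003],"turn":[0,0,0]},{"travel":[0,0,0.005],"turn":[0,0,0]},{"travel":[0,0,0.007],"turn":[0,0,0]},{"travel":[0,0,0.008],"turn":[0,0,0]},{"travel":[0,0,0.008],"turn":[0,0,0]}]'

```text
time: 8.0
position: [0.5359, 0.0445, 0.0754]
tool_rot: [-0.099, -3.14, 0.0]
ft_force: [-0.9, 0.4, -1.8]
grip_width: 0.184
grip_force: 35.0
```

>>> step_arm --commands '[{"travel":[0,0,0.001],"turn":[0,0,0]},{"travel":[0,0,0.001],"turn":[0,0,0]},{"travel":[0,0,0.001],"turn":[0,0,0]}]'

```text
time: 8.3
position: [0.5362, 0.0445, 0.0747]
tool_rot: [0.099, 3.14, -0.0]
ft_force: [0.5, 0.5, -0.3]
grip_width: 0.183
grip_force: 35.0
```

>>> step_arm --commands '[{"travel":[0,0,0.001],"turn":[0,0,0]},{"travel":[0,0,0.001],"turn":[0,0,0]},{"travel":[0,0,0.001],"turn":[0,0,0]}]'

```text
time: 8.6
position: [0.5362, 0.0445, 0.0747]
tool_rot: [0.099, 3.14, -0.001]
ft_force: [-3.8, -1.5, 7.8]
grip_width: 0.178
grip_force: 35.0
```

>>> step_arm --commands '[{"travel":[0,0,-0.001],"turn":[0,0,0]},{"travel":[0,0,-0.001],"turn":[0,0,0]},{"travel":[0,0,-0.001],"turn":[0,0,0]},{"travel":[0,0,-0.001],"turn":[0,0,0]}]' --gripper 0.32

```text
time: 9.0
position: [0.5359, 0.0445, 0.0744]
tool_rot: [-0.099, -3.14, -0.0]
ft_force: [0.3, 0.1, -0.6]
grip_width: 0.312
grip_force: 0.0
```

>>> step_arm --commands '[{"travel":[0,0,-0.02],"turn":[0,0,0]},{"travel":[0,0,-0.055],"turn":[0,0,0]},{"travel":[-0.03,0.03,-0.08],"turn":[0,0,0]},{"travel":[-0.05,0.06,-0.1],"turn":[0,0,0]},{"travel":[-0.05,0.082,-0.1],"turn":[0,0,0]}]'

```text
time: 9.5
position: [0.595, 0.125, 0.1777]
tool_rot: [0.101, 3.133, 0.005]
ft_force: [0.7, -0.9, 0.3]
grip_width: 0.317
grip_force: 0.0
```

>>> step_arm --commands '[{"travel":[0,0,0],"turn":[0,0,0]},{"travel":[0,0,0],"turn":[0,0,0]},{"travel":[0,0,0],"turn":[0,0,0]},{"travel":[0,0,0],"turn":[0,0,0]}]'

```text
time: 9.9
position: [0.5909, 0.1214, 0.174]
tool_rot: [-0.103, -3.139, 0.002]
ft_force: [0.3, -0.1, -0.5]
grip_width: 0.315
grip_force: 0.0
```

Run:
```python
from h import *
import json
s=ctrl.get_state();print(s['time'],s['position'],s['tool_rot'],s['ft_force'],s['grip_width'])
im=ctrl.get_image('wrist')[:,:,::-1];cv2.imwrite('pics/w4.png',im)
json.dump(dict(position=list(s['position']),tool_rot=list(s['tool_rot'])),open('w4.json','w'))
```

```text
9.9 [0.59092492 0.12138028 0.17397359] [-1.02720113e-01 -3.13909595e+00  1.97861974e-03] [ 0.29765556 -0.12159197 -0.46604908] 0.31466718585039444
```

View pics/w4.png

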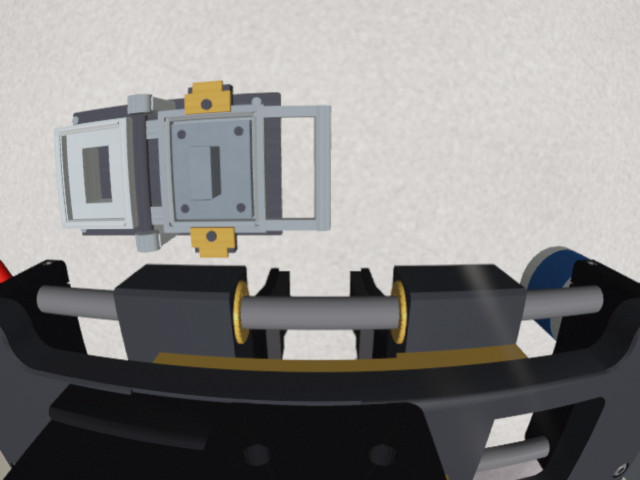

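The cover sits flat inside the pocket with its rib up, plate corners about (170..258,120..225). The bar spans columns 316–330 and rows 106–230.

Run:
```python
from h import *
import json
st=json.load(open('w4.json'))
g=cv2.medianBlur(cv2.imread('pics/w4.png'),3)
for r in(130,165,200):
    row=g[r,305:342].max(1).astype(int);d=np.diff(row);print(r,305+d.argmin()+.5,305+d.argmax()+.5,row.tolist()) 
for r in (112,168,225):print(cast('wrist',(323,r),.055,st))
```

```text
130 313.5 330.5 [211, 212, 213, 215, 217, 219, 219, 219, 201, 158, 155, 156, 165, 168, 170, 174, 175, 175, 173, 172, 172, 173, 173, 170, 163, 163, 195, 212, 213, 212, 212, 213, 213, 214, 214, 214, 214]
165 313.5 330.5 [219, 218, 217, 216, 216, 215, 215, 214, 200, 169, 156, 156, 165, 168, 170, 174, 175, 175, 172, 172, 172, 173, 173, 171, 163, 163, 214, 219, 220, 220, 219, 217, 215, 214, 214, 215, 216]
200 313.5 330.5 [215, 215, 215, 215, 215, 214, 213, 211, 196, 162, 154, 154, 165, 169, 170, 174, 175, 175, 172, 172, 172, 174, 174, 171, 161, 161, 205, 210, 210, 210, 210, 211, 212, 212, 210, 208, 206]
[0.5009924  0.12974626 0.055     ]
[0.54124531 0.1271223  0.055     ]
[0.58308028 0.12443483 0.055     ]
```

>>> step_arm --commands '[{"travel":[0.03,0.002,0.015],"turn":[0,0,0]},{"travel":[0.05,0.0024,0.045],"turn":[0,0,0]},{"travel":[0.05,0.0024,0.08],"turn":[0,0,0]},{"travel":[0.05,0.0024,0.08],"turn":[0,0,0]},{"travel":[0.05,0.0024,0.08],"turn":[0,0,0]}]'

```text
time: 10.45
position: [0.5416, 0.1281, 0.0949]
tool_rot: [-0.101, -3.14, 0.0]
ft_force: [0.3, 0.2, 1.4]
grip_width: 0.325
grip_force: 0.0
```

>>> step_arm --commands '[{"travel":[0,0,0],"turn":[0,0,0]},{"travel":[0,0,0],"turn":[0,0,0]}]'

```text
time: 10.65
position: [0.5429, 0.129, 0.0963]
tool_rot: [0.1, 3.137, 0.001]
ft_force: [-0.8, -0.3, 0.3]
grip_width: 0.32
grip_force: 0.0
```

>>> step_arm --commands '[{"travel":[0.001,-0.0018,0.02],"turn":[0,0,0]},{"travel":[0.001,-0.0018,0.04],"turn":[0,0,0]},{"travel":[0.001,-0.0018,0.046],"turn":[0,0,0]},{"travel":[0.001,-0.0018,0.046],"turn":[0,0,0]},{"travel":[0.001,-0.0018,0.046],"turn":[0,0,0]}]'

```text
time: 11.15
position: [0.5411, 0.1274, 0.0496]
tool_rot: [0.099, 3.139, 0.001]
ft_force: [0.5, -1.1, -0.0]
grip_width: 0.319
grip_force: 0.0
```

>>> step_arm --commands '[{"travel":[0,0,0],"turn":[0,0,0]},{"travel":[0,0,0],"turn":[0,0,0]},{"travel":[0,0,0],"turn":[0,0,0]},{"travel":[0,0,0],"turn":[0,0,0]},{"travel":[0,0,0],"turn":[0,0,0]}]' --gripper 0 --force 25

```text
time: 11.65
position: [0.5406, 0.1264, 0.049]
tool_rot: [0.1, 3.139, -0.002]
ft_force: [-1.3, -3.0, 4.9]
grip_width: 0.126
grip_force: 25.0
```

Run:
```python
from h import *
s=ctrl.get_state();print(s['time'],s['position'],s['tool_rot'],s['ft_force'],s['grip_width'],s['joint_positions'])
```

```text
11.65 [0.54061351 0.12643551 0.04901732] [ 1.00015554e-01  3.13940667e+00 -1.61627692e-03] [-1.30443922 -2.97978436  4.86301163] 0.12618018136325054 [ 0.45340098  0.4286756  -0.86389569  1.86506516  0.38104124  1.02150877
  0.93759066]
```

Run:
```python
import numpy as np
A=[0,1,3,6,9,13]+list(range(17,154,4))+[156,159,161.5,164,166,168,170,171.5,173,174.5,176,177,178,179,180]
P=[(-140*(1-np.cos(np.radians(a))),-140*np.sin(np.radians(a))) for a in A]
for i in range(1,len(A),5):
    o=P[i-1];print(A[i-1],[(round(p[0]-o[0],1),round(p[1]-o[1],1)) for p in P[i:i+5]])
```

```text
0 [(np.float64(-0.0), np.float64(-2.4)), (np.float64(-0.2), np.float64(-7.3)), (np.float64(-0.8), np.float64(-14.6)), (np.float64(-1.7), np.float64(-21.9)), (np.float64(-3.6), np.float64(-31.5))]
13 [(np.float64(-2.5), np.float64(-9.4)), (np.float64(-5.7), np.float64(-18.7)), (np.float64(-9.5), np.float64(-27.7)), (np.float64(-14.0), np.float64(-36.4)), (np.float64(-19.0), np.float64(-44.8))]
33 [(np.float64(-5.6), np.float64(-8.0)), (np.float64(-11.8), np.float64(-15.6)), (np.float64(-18.4), np.float64(-22.7)), (np.float64(-25.6), np.float64(-29.4)), (np.float64(-33.2), np.float64(-35.6))]
53 [(np.float64(-8.0), np.float64(-5.6)), (np.float64(-16.4), np.float64(-10.6)), (np.float64(-25.1), np.float64(-15.1)), (np.float64(-34.1), np.float64(-18.9)), (np.float64(-43.3), np.float64(-22.1))]
73 [(np.float64(-9.4), np.float64(-2.5)), (np.float64(-19.0), np.float64(-4.4)), (np.float64(-28.7), np.float64(-5.6)), (np.float64(-38.5), np.float64(-6.1)), (np.float64(-48.3), np.float64(-5.9))]
93 [(np.float64(-9.7), np.float64(0.9)), (np.float64(-19.4), np.float64(2.4)), (np.float64(-28.9), np.
[... 368 characters left out ...]
, (np.float64(-19.2), np.float64(22.1)), (np.float64(-24.5), np.float64(30.3)), (np.float64(-29.3), np.float64(38.8))]
153 [(np.float64(-3.2), np.float64(6.6)), (np.float64(-6.0), np.float64(13.4)), (np.float64(-8.0), np.float64(19.1)), (np.float64(-9.8), np.float64(25.0)), (np.float64(-11.1), np.float64(29.7))]
166 [(np.float64(-1.1), np.float64(4.8)), (np.float64(-2.0), np.float64(9.6)), (np.float64(-2.6), np.float64(13.2)), (np.float64(-3.1), np.float64(16.8)), (np.float64(-3.5), np.float64(20.5))]
174.5 [(np.float64(-0.3), np.float64(3.7)), (np.float64(-0.5), np.float64(6.1)), (np.float64(-0.6), np.float64(8.5)), (np.float64(-0.6), np.float64(11.0)), (np.float64(-0.6), np.float64(13.4))]
```

>>> step_arm --commands '[{"travel":[0,0,-0.0024],"turn":[0,0,0]},{"travel":[0,-0.0002,-0.0073],"turn":[0,0,0]},{"travel":[0,-0.0008,-0.0146],"turn":[0,0,0]},{"travel":[0,-0.0017,-0.0219],"turn":[0,0,0]},{"travel":[0,-0.0036,-0.0315],"turn":[0,0,0]}]'

```text
time: 12.15
position: [0.5403, 0.1231, 0.0805]
tool_rot: [0.1, 3.14, 0.0]
ft_force: [3.4, -2.3, -5.0]
grip_width: 0.126
grip_force: 25.0
```

>>> step_arm --commands '[{"travel":[0,-0.0025,-0.0094],"turn":[0,0,0]},{"travel":[0,-0.0057,-0.0187],"turn":[0,0,0]},{"travel":[0,-0.0095,-0.0277],"turn":[0,0,0]},{"travel":[0,-0.014,-0.0364],"turn":[0,0,0]},{"travel":[0,-0.019,-0.0448],"turn":[0,0,0]}]'

```text
time: 12.65
position: [0.5391, 0.1054, 0.126]
tool_rot: [0.098, 3.139, 0.003]
ft_force: [5.2, 0.5, -4.0]
grip_width: 0.13
grip_force: 25.0
```

>>> step_arm --commands '[{"travel":[0,-0.0056,-0.008],"turn":[0,0,0]},{"travel":[0,-0.0118,-0.0156],"turn":[0,0,0]},{"travel":[0,-0.0184,-0.0227],"turn":[0,0,0]},{"travel":[0,-0.0256,-0.0294],"turn":[0,0,0]},{"travel":[0,-0.0332,-0.0356],"turn":[0,0,0]}]'

```text
time: 13.15
position: [0.5371, 0.075, 0.1624]
tool_rot: [0.095, 3.138, 0.008]
ft_force: [3.7, 5.9, 0.2]
grip_width: 0.125
grip_force: 25.0
```

>>> step_arm --commands '[{"travel":[0,-0.008,-0.0056],"turn":[0,0,0]},{"travel":[0,-0.0164,-0.0106],"turn":[0,0,0]},{"travel":[0,-0.0251,-0.0151],"turn":[0,0,0]},{"travel":[0,-0.0341,-0.0189],"turn":[0,0,0]},{"travel":[0,-0.0433,-0.0221],"turn":[0,0,0]}]'

```text
time: 13.65
position: [0.5345, 0.0337, 0.186]
tool_rot: [0.092, 3.138, 0.01]
ft_force: [-0.1, 5.7, 9.2]
grip_width: 0.127
grip_force: 25.0
```

>>> step_arm --commands '[{"travel":[0,-0.0094,-0.0025],"turn":[0,0,0]},{"travel":[0,-0.019,-0.0044],"turn":[0,0,0]},{"travel":[0,-0.0287,-0.0056],"turn":[0,0,0]},{"travel":[0,-0.0385,-0.0061],"turn":[0,0,0]},{"travel":[0,-0.0483,-0.0059],"turn":[0,0,0]}]'

```text
time: 14.15
position: [0.5312, -0.0178, 0.1918]
tool_rot: [0.095, 3.139, 0.002]
ft_force: [-1.1, 1.7, 11.6]
grip_width: 0.129
grip_force: 25.0
```

>>> step_arm --commands '[{"travel":[0,-0.0097,0.0009],"turn":[0,0,0]},{"travel":[0,-0.0194,0.0024],"turn":[0,0,0]},{"travel":[0,-0.0289,0.0046],"turn":[0,0,0]},{"travel":[0,-0.0383,0.0074],"turn":[0,0,0]},{"travel":[0,-0.0474,0.0109],"turn":[0,0,0]}]'

```text
time: 14.65
position: [0.5279, -0.0672, 0.1791]
tool_rot: [0.098, 3.14, -0.0]
ft_force: [-0.7, 0.1, 3.7]
grip_width: 0.129
grip_force: 25.0
```

>>> step_arm --commands '[{"travel":[0,-0.0089,0.0041],"turn":[0,0,0]},{"travel":[0,-0.0174,0.0089],"turn":[0,0,0]},{"travel":[0,-0.0256,0.0142],"turn":[0,0,0]},{"travel":[0,-0.0334,0.0201],"turn":[0,0,0]},{"travel":[0,-0.0408,0.0265],"turn":[0,0,0]}]'

```text
time: 15.15
position: [0.5252, -0.1087, 0.1502]
tool_rot: [-0.1, -3.14, -0.0]
ft_force: [2.5, -0.9, 0.9]
grip_width: 0.124
grip_force: 25.0
```

>>> step_arm --commands '[{"travel":[0,-0.0069,0.0069],"turn":[0,0,0]},{"travel":[0,-0.0133,0.0143],"turn":[0,0,0]},{"travel":[0,-0.0192,0.0221],"turn":[0,0,0]},{"travel":[0,-0.0245,0.0303],"turn":[0,0,0]},{"travel":[0,-0.0293,0.0388],"turn":[0,0,0]}]'

```text
time: 15.65
position: [0.5233, -0.1371, 0.1112]
tool_rot: [-0.099, -3.14, -0.001]
ft_force: [2.0, 1.3, -0.7]
grip_width: 0.122
grip_force: 25.0
```

>>> step_arm --commands '[{"travel":[0,-0.0032,0.0066],"turn":[0,0,0]},{"travel":[0,-0.006,0.0134],"turn":[0,0,0]},{"travel":[0,-0.008,0.0191],"turn":[0,0,0]},{"travel":[0,-0.0098,0.025],"turn":[0,0,0]},{"travel":[0,-0.0111,0.0297],"turn":[0,0,0]}]'

```text
time: 16.15
position: [0.5226, -0.1481, 0.0819]
tool_rot: [-0.099, -3.139, -0.001]
ft_force: [-0.2, 3.0, -1.9]
grip_width: 0.12
grip_force: 24.9
```

>>> step_arm --commands '[{"travel":[0,-0.0011,0.0048],"turn":[0,0,0]},{"travel":[0,-0.002,0.0096],"turn":[0,0,0]},{"travel":[0,-0.0026,0.0132],"turn":[0,0,0]},{"travel":[0,-0.0031,0.0168],"turn":[0,0,0]},{"travel":[0,-0.0035,0.0205],"turn":[0,0,0]}]'

```text
time: 16.65
position: [0.5223, -0.1519, 0.0617]
tool_rot: [-0.099, -3.14, 0.0]
ft_force: [0.2, 2.7, -1.3]
grip_width: 0.121
grip_force: 24.9
```

>>> step_arm --commands '[{"travel":[0,-0.0003,0.0037],"turn":[0,0,0]},{"travel":[0,-0.0005,0.0061],"turn":[0,0,0]},{"travel":[0,-0.0006,0.0085],"turn":[0,0,0]},{"travel":[0,-0.0006,0.011],"turn":[0,0,0]},{"travel":[0,-0.0006,0.0125],"turn":[0,0,0]}]'

```text
time: 17.15
position: [0.5223, -0.1529, 0.0493]
tool_rot: [-0.1, -3.14, 0.001]
ft_force: [0.4, 1.3, 0.4]
grip_width: 0.114
grip_force: 24.8
```

>>> step_arm --commands '[{"travel":[0,0,0],"turn":[0,0,0]},{"travel":[0,0,0],"turn":[0,0,0]},{"travel":[0,0,0],"turn":[0,0,0]}]'

```text
time: 17.45
position: [0.5223, -0.1529, 0.0495]
tool_rot: [-0.1, -3.14, 0.001]
ft_force: [-0.7, -0.5, -0.3]
grip_width: 0.118
grip_force: 24.9
```

>>> step_arm --commands '[{"travel":[0,0,0.001],"turn":[0,0,0]},{"travel":[0,0,0.001],"turn":[0,0,0]},{"travel":[0,0,0.002],"turn":[0,0,0]},{"travel":[0,0,0.002],"turn":[0,0,0]}]'

```text
time: 17.85
position: [0.5223, -0.1529, 0.0474]
tool_rot: [-0.1, -3.14, 0.001]
ft_force: [-1.8, -1.2, -1.7]
grip_width: 0.118
grip_force: 24.9
```

>>> step_arm --commands '[{"travel":[0,0,0.001],"turn":[0,0,0]},{"travel":[0,0,0.001],"turn":[0,0,0]},{"travel":[0,0,0.002],"turn":[0,0,0]},{"travel":[0,0,0.002],"turn":[0,0,0]}]'

```text
time: 18.25
position: [0.5223, -0.153, 0.0454]
tool_rot: [-0.1, -3.14, 0.001]
ft_force: [-1.6, -2.7, -1.3]
grip_width: 0.116
grip_force: 24.9
```

Run:
```python
from h import *
s=ctrl.get_state();print(s['time'],s['position'],s['ft_force'])
cv2.imwrite('pics/s2.png',cv2.resize(ctrl.get_image('scene')[170:300,230:400,::-1],None,fx=4,fy=4,interpolation=2))
```

```text
18.25 [ 0.52234985 -0.15299302  0.04537394] [-1.63121498 -2.66534502 -1.31839745]
```

View pics/s2.png

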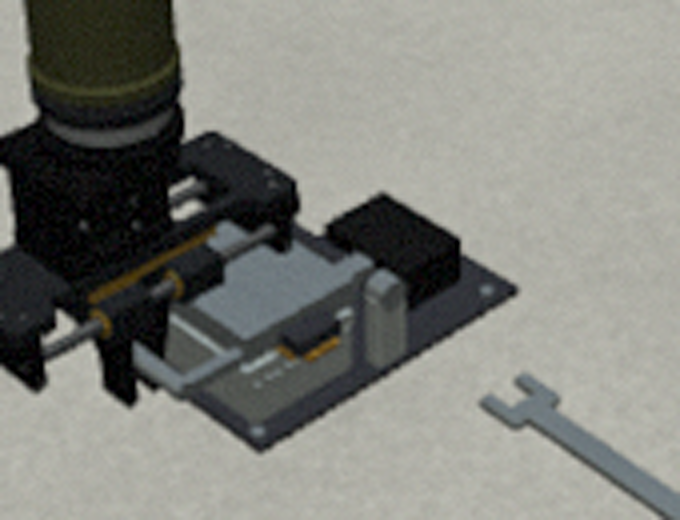

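The scene view shows the flipper lying over the nest, with the gripper on its bar at left and the flipper seemingly just off the stop. I'll press down gently until it touches.

>>> step_arm --commands '[{"travel":[0,0,0.001],"turn":[0,0,0]},{"travel":[0,0,0.002],"turn":[0,0,0]},{"travel":[0,0,0.002],"turn":[0,0,0]}]'

```text
time: 18.6
position: [0.5223, -0.153, 0.0434]
tool_rot: [-0.1, -3.14, 0.001]
ft_force: [-0.7, -4.0, -1.6]
grip_width: 0.119
grip_force: 24.9
```

>>> step_arm --commands '[{"travel":[0,0,0.001],"turn":[0,0,0]},{"travel":[0,0,0.002],"turn":[0,0,0]},{"travel":[0,0,0.002],"turn":[0,0,0]}]'

```text
time: 18.9
position: [0.5224, -0.153, 0.0431]
tool_rot: [-0.1, -3.139, 0.003]
ft_force: [-7.4, -2.3, 11.9]
grip_width: 0.115
grip_force: 24.1
```

>>> step_arm --commands '[{"travel":[0,0,-0.001],"turn":[0,0,0]},{"travel":[0,0,-0.001],"turn":[0,0,0]},{"travel":[0,0,-0.001],"turn":[0,0,0]},{"travel":[0,0,-0.001],"turn":[0,0,0]}]' --gripper 0.34

```text
time: 19.3
position: [0.523, -0.1519, 0.0426]
tool_rot: [0.098, 3.139, 0.001]
ft_force: [-0.1, -1.0, 0.1]
grip_width: 0.323
grip_force: 0.0
```

>>> step_arm --commands '[{"travel":[0,0,-0.03],"turn":[0,0,0]},{"travel":[0,0,-0.07],"turn":[0,0,0]},{"travel":[-0.04,0,-0.11],"turn":[0,0,0]},{"travel":[-0.07,0,-0.13],"turn":[0,0,0]},{"travel":[-0.07,0,-0.13],"turn":[0,0,0]}]'

```text
time: 19.8
position: [0.5984, -0.1567, 0.1768]
tool_rot: [0.098, 3.13, 0.0]
ft_force: [-0.0, 0.3, 0.2]
grip_width: 0.341
grip_force: 0.0
```

>>> step_arm --commands '[{"travel":[0,0,0],"turn":[0,0,0]},{"travel":[0,0,0],"turn":[0,0,0]},{"travel":[0,0,0],"turn":[0,0,0]},{"travel":[0,0,0],"turn":[0,0,0]}]'

```text
time: 20.2
position: [0.5913, -0.157, 0.1717]
tool_rot: [-0.1, -3.138, 0.0]
ft_force: [0.2, -0.6, 0.1]
grip_width: 0.343
grip_force: 0.0
```

Run:
```python
from h import *
import json
s=ctrl.get_state();print(s['time'],s['position'],s['tool_rot'],s['ft_force'],s['grip_width'])
im=ctrl.get_image('wrist')[:,:,::-1];cv2.imwrite('pics/w5.png',im)
json.dump(dict(position=list(s['position']),tool_rot=list(s['tool_rot'])),open('w5.json','w'))
sc=ctrl.get_image('scene')[:,:,::-1];cv2.imwrite('pics/s3.png',sc)
a=cv2.resize(im[60:300,:],(800,300));b=cv2.resize(sc[190:290,235:400],(495,300),interpolation=2)
o=np.zeros((600,800,3),np.uint8);o[:300]=a;o[300:,:495]=b;cv2.imwrite('pics/c5.png',o)
```

```text
20.2 [ 0.59129318 -0.15704321  0.1716841 ] [-9.96781913e-02 -3.13831301e+00  2.10379537e-04] [ 0.16121612 -0.62413328  0.056973  ] 0.34275012943174443
```

View pics/c5.png

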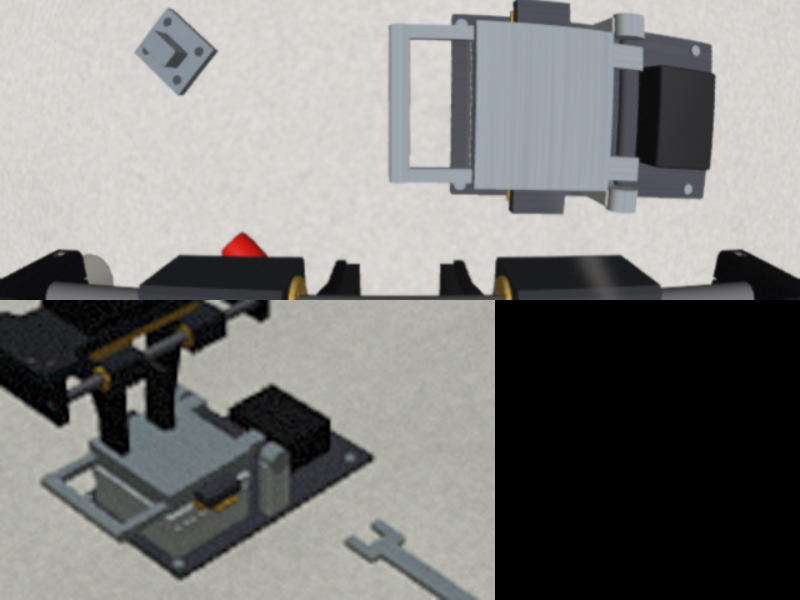

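The wrist crop shows the flipper lying over on the nest side, with the bar at crop x 390–410, y 25–182. The scene crop shows the bar's ends at about (45,482) and (123,535). I'll triangulate the bar's height.

Run:
```python
from h import *
import json
st=json.load(open('w5.json'))
for a,b in(((320,204),(275.5,267)),((320,82),(250,250.5))):
    p0,p1=cast('wrist',a,0.,st),cast('wrist',a,.1,st);q0,q1=cast('scene',b,0.),cast('scene',b,.1)
    t=np.linalg.lstsq(np.c_[p1-p0,-(q1-q0)],q0-p0,rcond=None)[0];print(p0+t[0]*(p1-p0),q0+t[1]*(q1-q0))
for r in(82,143,204):print(cast('wrist',(319.5,r),.055,st))
```

```text
[ 0.56677424 -0.15502724  0.05753846] [ 0.56626931 -0.15571913  0.05746244]
[ 0.47913173 -0.1494249   0.05216337] [ 0.4776803  -0.15104787  0.0523868 ]
[ 0.47958198 -0.14980747  0.055     ]
[ 0.52338449 -0.15261023  0.055     ]
[ 0.56716743 -0.1554121   0.055     ]
```

>>> step_arm --commands '[{"travel":[0.04,0,0],"turn":[0,0,0]},{"travel":[0.068,0,0.03],"turn":[0,0,0]},{"travel":[0.068,0,0.075],"turn":[0,0,0]},{"travel":[0.068,0,0.075],"turn":[0,0,0]},{"travel":[0.068,0,0.075],"turn":[0,0,0]}]'

```text
time: 20.8
position: [0.5245, -0.1525, 0.0979]
tool_rot: [-0.099, -3.139, -0.001]
ft_force: [-0.4, 0.1, 0.8]
grip_width: 0.34
grip_force: 0.0
```

>>> step_arm --commands '[{"travel":[0,0,0],"turn":[0,0,0]},{"travel":[0,0,0],"turn":[0,0,0]},{"travel":[0,0,0],"turn":[0,0,0]}]'

```text
time: 21.1
position: [0.5258, -0.1527, 0.099]
tool_rot: [0.099, 3.138, -0.001]
ft_force: [0.1, -0.6, 0.3]
grip_width: 0.337
grip_force: 0.0
```

>>> step_arm --commands '[{"travel":[0.002,0,0.02],"turn":[0,0,0]},{"travel":[0.002,0,0.04],"turn":[0,0,0]},{"travel":[0.002,0,0.049],"turn":[0,0,0]},{"travel":[0.002,0,0.049],"turn":[0,0,0]},{"travel":[0.002,0,0.049],"turn":[0,0,0]}]'

```text
time: 21.6
position: [0.5232, -0.1525, 0.0493]
tool_rot: [0.099, 3.139, -0.0]
ft_force: [0.5, 0.6, -0.3]
grip_width: 0.343
grip_force: 0.0
```

>>> step_arm --commands '[{"travel":[0,0,0],"turn":[0,0,0]},{"travel":[0,0,0],"turn":[0,0,0]},{"travel":[0,0,0],"turn":[0,0,0]},{"travel":[0,0,0],"turn":[0,0,0]},{"travel":[0,0,0],"turn":[0,0,0]}]' --gripper 0 --force 35

```text
time: 22.1
position: [0.5229, -0.1531, 0.0491]
tool_rot: [0.1, 3.139, -0.001]
ft_force: [-0.3, -1.4, 3.8]
grip_width: 0.125
grip_force: 35.0
```

>>> step_arm --commands '[{"travel":[0,0,-0.0024],"turn":[0,0,0]},{"travel":[0,0.0002,-0.0073],"turn":[0,0,0]},{"travel":[0,0.0008,-0.0146],"turn":[0,0,0]},{"travel":[0,0.0017,-0.0219],"turn":[0,0,0]},{"travel":[0,0.0036,-0.0315],"turn":[0,0,0]}]'

```text
time: 22.6
position: [0.523, -0.1497, 0.0807]
tool_rot: [0.1, 3.139, -0.002]
ft_force: [4.0, -3.3, -3.9]
grip_width: 0.121
grip_force: 35.0
```

>>> step_arm --commands '[{"travel":[0,0.0025,-0.0094],"turn":[0,0,0]},{"travel":[0,0.0057,-0.0187],"turn":[0,0,0]},{"travel":[0,0.0095,-0.0277],"turn":[0,0,0]},{"travel":[0,0.014,-0.0364],"turn":[0,0,0]},{"travel":[0,0.019,-0.0448],"turn":[0,0,0]}]'

```text
time: 23.1
position: [0.5242, -0.1318, 0.1262]
tool_rot: [0.101, 3.139, -0.005]
ft_force: [3.3, -5.6, -1.4]
grip_width: 0.125
grip_force: 35.0
```

Run:
```python
from h import *
s=ctrl.get_state();print(s['time'],s['position'],s['ft_force'])
a=cv2.resize(ctrl.get_image('scene')[180:290,230:400,::-1],(510,330),interpolation=2)
t=cv2.resize(ctrl.get_image('top')[225:315,300:390,::-1],(270,270),interpolation=2)
o=np.zeros((330,780,3),np.uint8);o[:,:510]=a;o[:270,510:]=t;cv2.imwrite('pics/c6.png',o)
```

```text
23.1 [ 0.52423152 -0.13179899  0.12620838] [ 3.27169542 -5.64144856 -1.42304942]
```

View pics/c6.png

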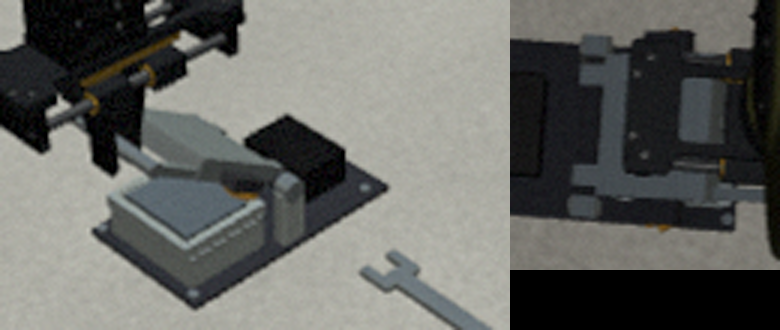

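The scene crop shows the flipper lifting away, with the cover flat in the nest around (170,205), flush with its rim. I'll carry on with the swing back.

>>> step_arm --commands '[{"travel":[0,0.0056,-0.008],"turn":[0,0,0]},{"travel":[0,0.0118,-0.0156],"turn":[0,0,0]},{"travel":[0,0.0184,-0.0227],"turn":[0,0,0]},{"travel":[0,0.0256,-0.0294],"turn":[0,0,0]},{"travel":[0,0.0332,-0.0356],"turn":[0,0,0]}]'

```text
time: 23.7
position: [0.5263, -0.101, 0.1628]
tool_rot: [0.104, 3.138, -0.011]
ft_force: [1.2, -10.8, 6.3]
grip_width: 0.128
grip_force: 35.0
```

>>> step_arm --commands '[{"travel":[0,0.008,-0.0056],"turn":[0,0,0]},{"travel":[0,0.0164,-0.0106],"turn":[0,0,0]},{"travel":[0,0.0251,-0.0151],"turn":[0,0,0]},{"travel":[0,0.0341,-0.0189],"turn":[0,0,0]},{"travel":[0,0.0433,-0.0221],"turn":[0,0,0]}]'

```text
time: 24.2
position: [0.5293, -0.057, 0.186]
tool_rot: [0.103, 3.138, -0.011]
ft_force: [-1.2, -6.8, 11.2]
grip_width: 0.123
grip_force: 35.0
```

>>> step_arm --commands '[{"travel":[0,0.0094,-0.0025],"turn":[0,0,0]},{"travel":[0,0.019,-0.0044],"turn":[0,0,0]},{"travel":[0,0.0287,-0.0056],"turn":[0,0,0]},{"travel":[0,0.0385,-0.0061],"turn":[0,0,0]},{"travel":[0,0.0483,-0.0059],"turn":[0,0,0]}]'

```text
time: 24.7
position: [0.5326, -0.0053, 0.1907]
tool_rot: [0.099, 3.138, -0.003]
ft_force: [2.3, -2.8, 3.0]
grip_width: 0.126
grip_force: 35.0
```

>>> step_arm --commands '[{"travel":[0,0.0097,0.0009],"turn":[0,0,0]},{"travel":[0,0.0194,0.0024],"turn":[0,0,0]},{"travel":[0,0.0289,0.0046],"turn":[0,0,0]},{"travel":[0,0.0383,0.0074],"turn":[0,0,0]},{"travel":[0,0.0474,0.0109],"turn":[0,0,0]}]'

```text
time: 25.2
position: [0.5356, 0.0425, 0.1773]
tool_rot: [0.099, 3.138, 0.0]
ft_force: [6.6, -2.2, -0.4]
grip_width: 0.123
grip_force: 35.2
```

>>> step_arm --commands '[{"travel":[0,0.0089,0.0041],"turn":[0,0,0]},{"travel":[0,0.0174,0.0089],"turn":[0,0,0]},{"travel":[0,0.0256,0.0142],"turn":[0,0,0]},{"travel":[0,0.0334,0.0201],"turn":[0,0,0]},{"travel":[0,0.0408,0.0265],"turn":[0,0,0]}]'

```text
time: 25.7
position: [0.5381, 0.0818, 0.1498]
tool_rot: [0.101, 3.139, -0.002]
ft_force: [8.6, -4.0, -3.7]
grip_width: 0.12
grip_force: 35.2
```

>>> step_arm --commands '[{"travel":[0,0.0069,0.0069],"turn":[0,0,0]},{"travel":[0,0.0133,0.0143],"turn":[0,0,0]},{"travel":[0,0.0192,0.0221],"turn":[0,0,0]},{"travel":[0,0.0245,0.0303],"turn":[0,0,0]},{"travel":[0,0.0293,0.0388],"turn":[0,0,0]}]'

```text
time: 26.2
position: [0.5398, 0.1102, 0.1109]
tool_rot: [0.101, 3.14, -0.004]
ft_force: [7.0, -5.3, -1.4]
grip_width: 0.12
grip_force: 34.9
```

>>> step_arm --commands '[{"travel":[0,0.0032,0.0066],"turn":[0,0,0]},{"travel":[0,0.006,0.0134],"turn":[0,0,0]},{"travel":[0,0.008,0.0191],"turn":[0,0,0]},{"travel":[0,0.0098,0.025],"turn":[0,0,0]},{"travel":[0,0.0111,0.0297],"turn":[0,0,0]}]'

```text
time: 26.7
position: [0.5406, 0.1213, 0.0814]
tool_rot: [0.101, 3.139, -0.003]
ft_force: [8.1, -4.1, -1.1]
grip_width: 0.115
grip_force: 34.8
```

>>> step_arm --commands '[{"travel":[0,0.0011,0.0048],"turn":[0,0,0]},{"travel":[0,0.002,0.0096],"turn":[0,0,0]},{"travel":[0,0.0026,0.0132],"turn":[0,0,0]},{"travel":[0,0.0031,0.0168],"turn":[0,0,0]},{"travel":[0,0.0035,0.0205],"turn":[0,0,0]}]'

```text
time: 27.2
position: [0.5409, 0.1252, 0.0612]
tool_rot: [0.101, 3.139, -0.002]
ft_force: [7.2, -3.6, -0.3]
grip_width: 0.112
grip_force: 34.7
```

>>> step_arm --commands '[{"travel":[0,0.0003,0.0037],"turn":[0,0,0]},{"travel":[0,0.0005,0.0061],"turn":[0,0,0]},{"travel":[0,0.0006,0.0085],"turn":[0,0,0]},{"travel":[0,0.0006,0.011],"turn":[0,0,0]},{"travel":[0,0.0006,0.0125],"turn":[0,0,0]}]'

```text
time: 27.7
position: [0.541, 0.1263, 0.0489]
tool_rot: [0.101, 3.139, -0.001]
ft_force: [7.0, -1.5, -0.2]
grip_width: 0.111
grip_force: 34.7
```

>>> step_arm --commands '[{"travel":[0,0,0.001],"turn":[0,0,0]},{"travel":[0,0,0.001],"turn":[0,0,0]},{"travel":[0,0,0.001],"turn":[0,0,0]}]'

```text
time: 28.0
position: [0.5409, 0.1263, 0.0479]
tool_rot: [0.101, 3.139, -0.001]
ft_force: [7.8, -2.6, -1.1]
grip_width: 0.112
grip_force: 34.8
```

Again the bar has crept up in the jaws, so I'll lower slowly until contact.

>>> step_arm --commands '[{"travel":[0,0,0.001],"turn":[0,0,0]},{"travel":[0,0,0.002],"turn":[0,0,0]},{"travel":[0,0,0.003],"turn":[0,0,0]},{"travel":[0,0,0.003],"turn":[0,0,0]}]'

```text
time: 28.4
position: [0.541, 0.1264, 0.0449]
tool_rot: [0.101, 3.139, -0.001]
ft_force: [6.1, -2.3, -1.4]
grip_width: 0.112
grip_force: 34.8
```

>>> step_arm --commands '[{"travel":[0,0,0.001],"turn":[0,0,0]},{"travel":[0,0,0.002],"turn":[0,0,0]},{"travel":[0,0,0.002],"turn":[0,0,0]}]'

```text
time: 28.7
position: [0.5409, 0.1264, 0.043]
tool_rot: [0.1, 3.139, -0.001]
ft_force: [6.6, -1.4, -0.1]
grip_width: 0.111
grip_force: 34.8
```

>>> step_arm --commands '[{"travel":[0,0,0.001],"turn":[0,0,0]},{"travel":[0,0,0.0015],"turn":[0,0,0]},{"travel":[0,0,0.0015],"turn":[0,0,0]}]'

```text
time: 29.0
position: [0.541, 0.1264, 0.0423]
tool_rot: [0.101, 3.139, -0.002]
ft_force: [4.3, -3.3, 5.0]
grip_width: 0.11
grip_force: 34.4
```

>>> step_arm --commands '[{"travel":[0,0,0.001],"turn":[0,0,0]},{"travel":[0,0,0.0015],"turn":[0,0,0]},{"travel":[0,0,0.0015],"turn":[0,0,0]}]'

```text
time: 29.3
position: [0.541, 0.1264, 0.0422]
tool_rot: [0.101, 3.139, -0.004]
ft_force: [0.0, -4.8, 16.0]
grip_width: 0.108
grip_force: 33.7
```

Contact at the stop, so I'll release, retreat and check.

>>> step_arm --commands '[{"travel":[0,0,-0.001],"turn":[0,0,0]},{"travel":[0,0,-0.001],"turn":[0,0,0]},{"travel":[0,0,-0.001],"turn":[0,0,0]},{"travel":[0,0,-0.001],"turn":[0,0,0]}]' --gripper 0.34

```text
time: 29.7
position: [0.5388, 0.1274, 0.0405]
tool_rot: [-0.098, -3.137, -0.0]
ft_force: [-0.7, -0.3, -0.0]
grip_width: 0.319
grip_force: 0.0
```

>>> step_arm --commands '[{"travel":[0,0,-0.03],"turn":[0,0,0]},{"travel":[0,0,-0.07],"turn":[0,0,0]},{"travel":[0,0,-0.11],"turn":[0,0,0]},{"travel":[-0.04,0,-0.13],"turn":[0,0,0]},{"travel":[-0.07,0,-0.13],"turn":[0,0,0]}]'

```text
time: 30.2
position: [0.6131, 0.1227, 0.1756]
tool_rot: [0.1, 3.133, -0.001]
ft_force: [1.2, -0.1, -0.2]
grip_width: 0.345
grip_force: 0.0
```

>>> step_arm --commands '[{"travel":[0,0,0],"turn":[0,0,0]},{"travel":[0,0,0],"turn":[0,0,0]},{"travel":[0,0,0],"turn":[0,0,0]},{"travel":[0,0,0],"turn":[0,0,0]}]'

```text
time: 30.6
position: [0.6088, 0.1231, 0.1711]
tool_rot: [-0.097, -3.139, 0.001]
ft_force: [0.1, -0.0, 0.7]
grip_width: 0.34
grip_force: 0.0
```

Run:
```python
from h import *
s=ctrl.get_state();print(s['time'],s['position'],s['ft_force'],s['grip_width'])
im=ctrl.get_image('wrist')[:,:,::-1]
sc=ctrl.get_image('scene')[:,:,::-1]
a=cv2.resize(im[60:300,:],(800,300));b=cv2.resize(sc[190:290,235:400],(495,300),interpolation=2)
o=np.zeros((600,800,3),np.uint8);o[:300]=a;o[300:,:495]=b;cv2.imwrite('pics/c7.png',o)
```

```text
30.6 [0.60883102 0.1230757  0.17109934] [ 0.07459128 -0.00559799  0.74037506] 0.3397242974106934
```

View pics/c7.png

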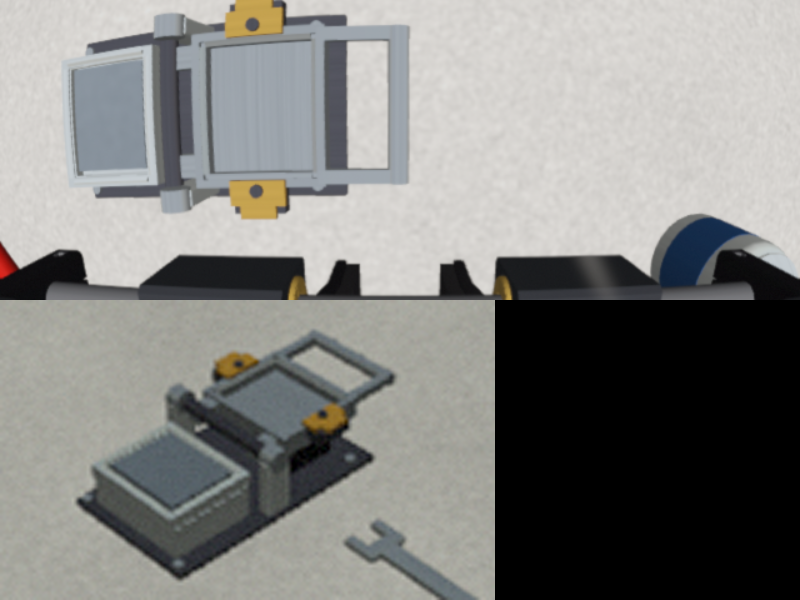

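The cover lies flat, rib down, in the nest (wrist crop 75–147, 55–180). The empty flipper is back at its start stop, and the gripper is clear.

```bash
python3 -c "
from bench import ctrl
print(ctrl.close_job())"
```

```text
the job is handed in; nothing more can be done
None
```

The larger cover lies flat and rib-down in the nest, the empty flipper is back at its start stop and released, and the job was handed in at about 31 s with nothing else on the bench touched.

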